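Set the three pins of a marking jig in order

ROBOT

A 6-joint arm with a two-finger parallel gripper is mounted at the origin on the work surface. World frame = base frame: x ahead of the robot, y to its left, z up, the work surface at z = 0. Lengths are in mm, angles in rad, forces in N, time in s.
With the tool pointing down it reaches from about 350 to 775 mm from the base axis. Payload 7.3 kg.
Tool frame: the origin (TCP) lies midway between the tips of the shut fingers; the grasp point (between the pads) lies 19 mm behind it (bot.tcp_to_grasp is the distance from the TCP to the grasp point, in mm); z points along the fingers, y is the line along which they close (so a half turn about z gives the same grasp; the last joint's range is limited). The gripper opens to 92 mm and grips with 3 to 60 N. Pads are 19 mm wide; open, the fingers measure 130 mm over their backs; the gripper's body (75 mm by 190 mm) begins 47 mm behind the grasp point.
Start: joints at [1.131, 0.342, 1.524, -0, 1.275, -0.146], TCP at [152.021, 502.528, 226.741] pointing down, gripper open.
Joint ranges: [-2.53, 2.53], [-0.77, 2.02], [0.04, 2.7], [-1, 4.14], [0.28, 2.66], [-3.11, 3.11]. Speed limits (rad/s): [2.57, 2.57, 3.14, 3.14, 3.14, 3.14].

INTERFACE

Orientations are given as [roll, pitch, yaw] about the fixed x, y, z axes, in that order (R = Rz(yaw) Ry(pitch) Rx(roll)).
In Python, from plant import bot, viewer gives the robot as it stands. The module is installed in compiled form; this text tells all that it offers.
- The arm moves only by the shell command python3 -m handwheel 'ROWS'. ROWS is text: rows parted by semicolons, each of 7 numbers parted by spaces: the shift along the tool's x, y, z scaled (see below), then the turn, a rotation vector about the tool's x, y, z scaled (see below), then the opening, from -1 (shut) to 1 (fully open), so that 0 is half open. In form: tx ty tz rx ry rz gripper; .... A call has 1 to 8 rows; each row is the pose to reach, as a shift and turn from the pose commanded when the call began, along the tool's axes at that moment, turning the shorter way round; what a row does not reach only later rows make up. The controller multiplies each number of a shift by 10 cm and each number of a turn by pi rad. A row lasts 1/12 s, in which the tool goes at most 41.7 mm and 7.16 degrees, less where a joint would pass 70% of its speed; a pose out of reach is approached as far as the arm can. A call with a number of a shift or a turn outside -1 to 1 is refused whole. A call with a gripper value outside its range is refused whole. The fingers move at their own pace and stop on an object; the grip force is fixed at half the most. Time passes only in rows, so rows that repeat a pose let the fingers close. It gives the time, the measured TCP pose, the force, the opening and the grip force at its end, in the units of the state.
- bot.get_obs(): the state, without advancing time (a new reading comes with each control period).
- viewer.capture(name): name is "scene" or "top" or "wrist"; returns a dict with "frame" (400x640x3 uint8, red, green, blue), "fov_y" (degrees; the focal length in pixels is half the picture's height over the tangent of half this angle, whatever the lens; pixels are square), "cx", "cy" (the principal point, pixels), "T" (4x4, takes a point from camera to world coordinates). Camera axes: x right, y down, z forward; pixel columns grow to the right and rows downward; lengths in mm; the calibration is good to about 2 mm. A picture is of the moment at which its call begins. There is no depth.
- bot.close_job(): hands the job in; it is judged then, once.
Trained networks look in a picture, given as the dict that the camera call returned (one of the last four; its "shot" number tells which), for a name from the list of things; names that differ only in an ending like _2 or _b are one class to them, and where a whole thing is asked for, a point or a joint stands for the part that bears it (a point fixed in the world has none). Each returns a list of dicts, best first, with "score" (0 to 1); they miss things now and then, are a little off and sometimes report something else, mostly with a low value. They report only what shows in the picture. A call takes as long as a camera call.
- viewer.recognise(target, picture): "centre" ([column, row] in pixels, amid what is visible of it).
- viewer.cut_out(target, picture): "pixels" (400x640 bool, what is visible of it) and "centre" ([column, row] in pixels, amid what is visible of it).
The state is a dict: "time": time; "joint_positions": joint angles; "dq": joint speeds; "tau": joint torques, N m; "tool_pos": TCP position; "tcp_rot": TCP orientation; "contact_force": force on the tool from outside, world axes, zero at the start; "moment": the same for the moment, N m; "grip_width": finger opening in mm; "finger_force": force on a finger pad.
Only numpy, scipy, OpenCV 4.12 (cv2) and the standard library are available. Lean on these libraries where they do the work, as an engineer would, in place of code of your own. Each camera call takes 0.05 s, during which the arm holds its last target. There are 200 camera calls.

TASK

Mark out the nesting board with the jig: with your fingertips press its three pins gently down, one after the other, until each sits fully home, its flange on the rubber ring - first the green pin, which locates the board, then the yellow and last the red one, which mark it. Only press: do not pull any pin up, and leave the loose things on and around the board as they are.

Things in the scene. Friction and masses are not known exactly. Their poses are not given: they have to be found in the camera images.
- jig: the marking jig, fixed to the bench: a pale drilled wooden board 150 x 340 x 22 mm with an aluminium template 6 mm thick on it, whose top is 28 mm above the bench. Origin: centre of the board's underside; x across the board (away from the robot at yaw 0), y along it, z up. A low blue hold-down clamp, 40 mm high, at each end, 165 to 202 mm from the centre. The three pin units stand in a row along the template, about 105 mm apart, in any order of colours
- unit_green: the fixed pin unit with the green cap: a dark round collar 36 mm across and 10 mm high with a black rubber ring (28 mm across, 3 mm high) on it, standing on the template. Origin: centre of its underside, 28 mm above the bench; z up
- green_cap (a point): centre of the flat top face of the round green cap, 28 mm across and 8 mm thick, on the push-down pin; moves down with the pin. Untouched, it is 74 mm above the bench at pin value 0 and 60 mm when the pin is home. The cap is sprung on its pin: while pressed it sinks towards it by 1 mm for each 2.5 N, at most 7.5 mm, and comes back when let go
- green_pin (a joint): how far the green pin is pushed down, m: starts between 0 (up) and 0.003; 0.014 is fully home, the small steel flange under its cap resting on the rubber ring (a firm stop). Slides straight down against a steady friction of about 3 N, without a return spring, and stays where it is left. Negative: pulled up out of its unit
- unit_yellow: the fixed pin unit with the yellow cap: a dark round collar 36 mm across and 10 mm high with a black rubber ring (28 mm across, 3 mm high) on it, standing on the template. Origin: centre of its underside, 28 mm above the bench; z up
- yellow_cap (a point): centre of the flat top face of the round yellow cap, 28 mm across and 8 mm thick, on the push-down pin; moves down with the pin. Untouched, it is 74 mm above the bench at pin value 0 and 60 mm when the pin is home. The cap is sprung on its pin: while pressed it sinks towards it by 1 mm for each 2.5 N, at most 7.5 mm, and comes back when let go
- yellow_pin (a joint): how far the yellow pin is pushed down, m: starts between 0 (up) and 0.003; 0.014 is fully home, the small steel flange under its cap resting on the rubber ring (a firm stop). Slides straight down against a steady friction of about 3 N, without a return spring, and stays where it is left. Negative: pulled up out of its unit
- unit_red: the fixed pin unit with the red cap: a dark round collar 36 mm across and 10 mm high with a black rubber ring (28 mm across, 3 mm high) on it, standing on the template. Origin: centre of its underside, 28 mm above the bench; z up
- red_cap (a point): centre of the flat top face of the round red cap, 28 mm across and 8 mm thick, on the push-down pin; moves down with the pin. Untouched, it is 74 mm above the bench at pin value 0 and 60 mm when the pin is home. The cap is sprung on its pin: while pressed it sinks towards it by 1 mm for each 2.5 N, at most 7.5 mm, and comes back when let go
- red_pin (a joint): how far the red pin is pushed down, m: starts between 0 (up) and 0.003; 0.014 is fully home, the small steel flange under its cap resting on the rubber ring (a firm stop). Slides straight down against a steady friction of about 3 N, without a return spring, and stays where it is left. Negative: pulled up out of its unit
- dowel: loose upright wooden dowel 20 mm across, 50 mm tall, on the board's far part between two pins; origin: centre of its foot. Leave alone
- slice: loose round slice of a branch, dark bark and pale face, 38 mm across, 10 mm thick, lying on the board's far part between two pins; origin: centre of its underside. Leave alone
- sander: loose sanding block, cork and black rubber, 46 x 100 x 32 mm, on the bench just beyond the board; origin: centre of its underside. Leave alone
- screwdriver: loose screwdriver with a green handle, 200 mm long and 26 mm high, on the bench just beyond the board; origin: middle of its length, on the underside. Leave alone
- glue: loose white glue bottle with an orange cap, 56 mm across, 150 mm tall, to the left of the board; origin: centre of its base. Leave alone
- log: loose upright piece of a branch, 76 mm across, 120 mm tall, to the right of the board; origin: centre of its base. Leave alone
- mug: loose blue mug, 76 mm across, 90 mm tall, on the left of the bench; origin: centre of its base. Leave alone

How it is judged (in metres and radians):
On the way, in this order (a step that is already met when the one before it is completed fails the run):
1. the green pin is pressed home (value of joint green_pin above 0.011 m), for 0.1 s.
2. the yellow pin is pressed home (value of joint yellow_pin above 0.011 m), for 0.1 s.
3. the red pin is pressed home (value of joint red_pin above 0.011 m), for 0.1 s.
At the end, for the whole second after the job is handed in: All three pins are home, within 3 mm of fully down (values above 0.011), and stay there; no loose thing has moved more than 20 mm (value of joint each of green_pin, yellow_pin, red_pin above 0.011 m and distance of each of dowel, slice, sander, screwdriver, glue, log, mug from where it was at the start of the episode below 0.02 m); the robot touches nothing.
It fails at once if the yellow pin is pushed past 7 mm before the green one is home (value of joint yellow_pin above 0.007 m and value of joint green_pin below 0.011 m).
It fails at once if the red pin is pushed past 7 mm before the green and yellow ones are home (value of joint red_pin above 0.007 m and value of joint any of green_pin, yellow_pin below 0.011 m).
It fails at once if a pin is pulled up (more than 3 mm above value 0) (value of joint any of green_pin, yellow_pin, red_pin below -0.003 m).
It fails at once if a pin or the jig is pressed or struck with more than 25 N (contact force between jig and the arm above 25 N or contact force between any of unit_green, unit_yellow, unit_red and anything else above 25 N).
It fails at once if a loose thing is moved more than 20 mm, lifted or tipped over (distance of any of dowel, slice, sander, screwdriver, glue, log, mug from where it was at the start of the episode above 0.02 m or angle between any of dowel, glue, log, mug's own z axis and vertical above 0.4 rad).
It also fails if it takes over 43 s, if anything falls off the work surface, if the arm or the gripper's body presses on something with over 40 N, if the wrist force passes 120 N, or if a joint passes its speed limit or range.

## Working session

There is one attempt and no reset: what is moved stays moved. The work goes in short steps, Python scripts to look and compute and a shell command to move; the robot and the scene stay as the last step left them, time stands still between calls to the robot, and variables do not carry over. Pictures are saved under pics/ and viewed, at most 10 in all, crops included, and the job is handed in when it is done.

```bash
mkdir -p pics; cat > h.py <<'E'
import numpy as np, cv2
from plant import bot, viewer
def ray(c,px):
    f=200/np.tan(np.radians(c["fov_y"])/2)
    d=np.array([(px[0]-c["cx"])/f,(px[1]-c["cy"])/f,1]); T=np.array(c["T"])
    return T[:3,3],T[:3,:3]@d
def at(c,px,z):
    o,d=ray(c,px); return o+d*(z-o[2])/d[2]
def tri(rs):
    A=sum(np.eye(3)-np.outer(d,d)/(d@d) for o,d in rs); b=sum((np.eye(3)-np.outer(d,d)/(d@d))@o for o,d in rs)
    return np.linalg.solve(A,b)
E
python3 - <<'E'
from h import *
np.set_printoptions(precision=1,suppress=True)
o=bot.get_obs();print(o)
cs={n:viewer.capture(n) for n in("scene","top")}
for n,c in cs.items():
    cv2.imwrite(f"pics/{n}0.png",c["frame"][:,:,::-1]); print(n,np.array(c["T"])[:3,3])
for k in["green_cap","yellow_cap","red_cap","dowel","slice","glue","log","mug"]:
    for n,c in cs.items():
        r=viewer.recognise(k,c)[:2]
        print(k,n,[(np.round(x["centre"]),round(x["score"],2),at(c,x["centre"],72 if"cap" in k else 50)) for x in r])
E
```

```text
{'time': 0.0, 'joint_positions': array([ 1.1,  0.3,  1.5,  0. ,  1.3, -0.1]), 'dq': array([-0., -0., -0., -0., -0.,  0.]), 'tau': array([ -0. , -43.1, -24.4,   0.1,   0.1,  -0. ]), 'tool_pos': array([151.8, 502.1, 226. ]), 'tcp_rot': array([-3.1, -0. ,  2.8]), 'contact_force': array([1.3, 0.2, 0.9]), 'moment': array([0., 0., 0.]), 'finger_force': 0.0, 'grip_width': 91.81165363991478}
scene [1008.1 -693.5  709.8]
top [518.   -6.5 984.6]
green_cap scene [(array([274., 257.]), 0.55, array([ 585.5, -177.3,   72. ])), (array([400., 152.]), 0.53, array([635.9, 406.9,  72. ]))]
green_cap top [(array([384., 206.]), 0.47, array([ 581. , -174.9,   72. ]))]
yellow_cap scene [(array([294., 227.]), 0.54, array([566.1, -70.6,  72. ]))]
yellow_cap top [(array([303., 165.]), 0.64, array([680.1,  33.3,  72. ])), (array([344., 212.]), 0.41, array([564.2, -75.9,  72. ]))]
red_cap scene [(array([303., 203.]), 0.46, array([531. ,  21.5,  72. ]))]
red_cap top [(array([302., 227.]), 0.51, array([521.7,  30.9,  72. ]))]
dowel scene [(array([327., 223.]), 0.58, array([611.1,   9.2,  50. ]))]
dowel top [(arra
[... 164 characters left out ...]
45, array([625.5, -96.5,  50. ]))]
glue scene [(array([401., 151.]), 0.73, array([625.1, 449.3,  50. ]))]
glue top [(array([148., 185.]), 0.58, array([620.4, 436.1,  50. ])), (array([481., 224.]), 0.21, array([ 542.3, -430.3,   50. ]))]
log scene [(array([172., 328.]), 0.94, array([ 523.6, -415.5,   50. ])), (array([309., 258.]), 0.57, array([ 639.7, -119.8,   50. ]))]
log top [(array([479., 224.]), 0.94, array([ 540.8, -424.9,   50. ])), (array([302., 224.]), 0.4, array([528.8,  32.2,  50. ]))]
mug scene [(array([349., 146.]), 0.82, array([467.6, 387.4,  50. ]))]
mug top [(array([386., 207.]), 0.73, array([ 580.6, -186. ,   50. ])), (array([152., 246.]), 0.63, array([462.5, 415.9,  50. ]))]
```

```bash
python3 - <<'E'
import cv2
for n,(a,b,c,d) in {"scene":(140,320,180,440),"top":(120,270,230,460)}.items():
    i=cv2.imread(f"pics/{n}0.png")[a:b,c:d]; cv2.imwrite(f"pics/{n}0c.png",cv2.resize(i,None,fx=3,fy=3))
E
```

```text
(no output)
```

View pics/scene0c.png

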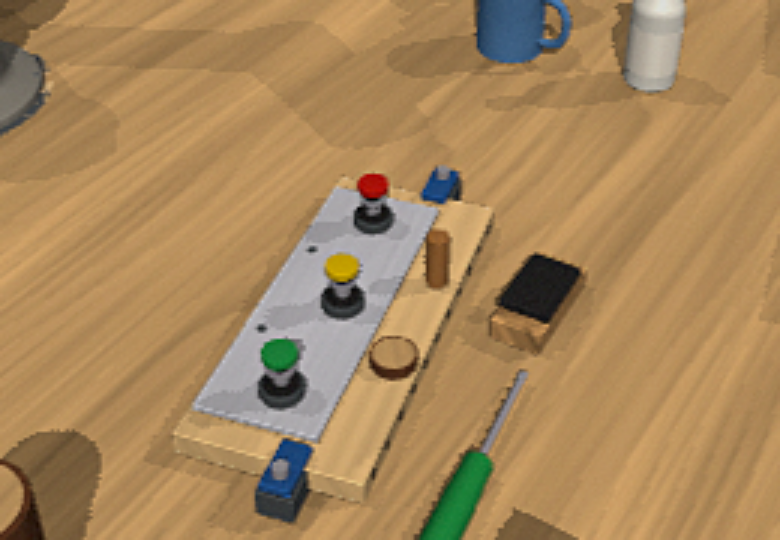

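View pics/top0c.png

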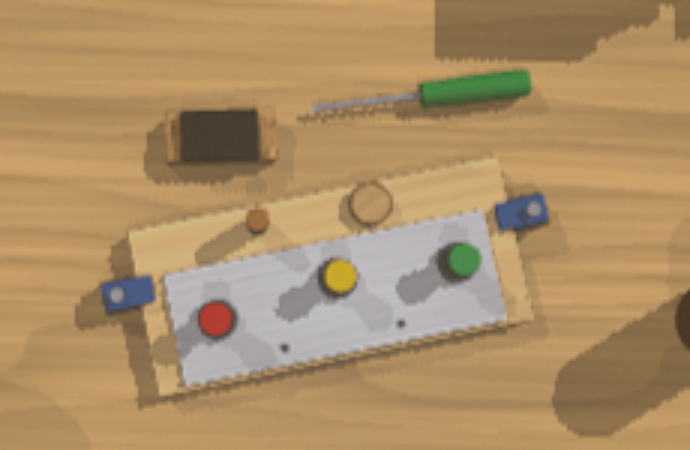

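The views agree: the red, yellow and green caps stand left to right in the top view at about (302,226), (343,212) and (384,207). The networks' alternative top hits (yellow at (303,165), which is the sander, and mug at (386,207)) are false.

```bash
cat >> h.py <<'E'
from scipy.spatial.transform import Rotation as Ro
R={"green":((50,80),),"yellow":((22,32),),"red":((0,5),(172,180))}
def blob(c,k,near,win=14):
    h=cv2.cvtColor(c["frame"],cv2.COLOR_RGB2HSV); m=np.zeros(h.shape[:2],bool)
    for a,b in R[k]: m|=(h[...,0]>=a)&(h[...,0]<=b)
    m&=(h[...,1]>150)&(h[...,2]>60)
    v,u=np.nonzero(m); s=(abs(u-near[0])<win)&(abs(v-near[1])<win)
    return (u[s].mean(),v[s].mean(),s.sum())
def shift(p):
    o=bot.get_obs(); r=Ro.from_euler("xyz",o["tcp_rot"]); return r.inv().apply(np.array(p)-o["tool_pos"])/100
E
python3 - <<'E'
from h import *
np.set_printoptions(precision=3,suppress=True)
s,t=viewer.capture("scene"),viewer.capture("top")
for k,a,b in(("green",(274,257),(384,206)),("yellow",(294,229),(343,212)),("red",(304,202),(302,226))):
    pa,pb=blob(s,k,a),blob(t,k,b)
    print(k,np.round(pa),np.round(pb),"top@72",at(t,pb,72),"scene@70",at(s,pa,70),"tri",tri([ray(s,pa),ray(t,pb)]))
print(bot.get_obs()["tcp_rot"],shift([581,-175,160]))
E
```

```text
green [273. 258. 102.] [nan nan  0.] top@72 [nan nan nan] scene@70 [ 583.739 -179.602   70.   ] tri [nan nan nan]
yellow [294. 229.  80.] [343. 212.  87.] top@72 [563.683 -71.846  72.   ] scene@70 [567.015 -74.425  70.   ] tri [564.431 -71.852  66.975]
red [304. 202.  67.] [301. 226.  86.] top@72 [524.994  31.88   72.   ] scene@70 [527.552  29.967  70.   ] tri [525.414  32.333  67.655]
[3.142 0.    2.848] [-6.068 -5.243  0.667]h.py:19: RuntimeWarning: Mean of empty slice.
  return (u[s].mean(),v[s].mean(),s.sum())
  ret = ret.dtype.type(ret / rcount)
```

```bash
for i in 1; do :; done
python3 -m handwheel '-.3 -.26 0 0 0 0 -1; -.6 -.52 0 0 0 0 -1; -.9 -.78 0 0 0 0 -1; -1 -.87 0 0 0 0 -1; -1 -.87 0 0 0 0 -1'
python3 -m handwheel '-.3 -.26 0 0 0 0 -1; -.6 -.52 0 0 0 0 -1; -.9 -.78 0 0 0 0 -1; -1 -.87 0 0 0 0 -1; -1 -.87 0 0 0 0 -1'
python3 -m handwheel '-.3 -.26 0 0 0 0 -1; -.6 -.52 0 0 0 0 -1; -.9 -.78 0 0 0 0 -1; -1 -.87 0 0 0 0 -1; -1 -.87 0 0 0 0 -1'
python3 -m handwheel '-.3 -.26 0 0 0 0 -1; -.6 -.52 0 0 0 0 -1; -.9 -.78 0 0 0 0 -1; -1 -.87 0 0 0 0 -1; -1 -.87 0 0 0 0 -1'
python3 -m handwheel '-.3 -.26 0 0 0 0 -1; -.6 -.52 0 0 0 0 -1; -.9 -.78 0 0 0 0 -1; -1 -.87 0 0 0 0 -1; -1 -.87 0 0 0 0 -1'
python3 - <<'E'
from h import *
print(bot.get_obs()["tool_pos"],bot.get_obs()["tcp_rot"],shift([582,-176.5,110]))
c=viewer.capture("wrist"); cv2.imwrite("pics/w1.png",c["frame"][:,:,::-1])
for k in["green","yellow","red"]:
    print(k,[(np.round(x["centre"]),round(x["score"],2),at(c,x["centre"],73)) for x in viewer.recognise(k+"_cap",c)[:2]])
E
```

```text
time: 1.42
tool_pos: [223.8, 388.1, 227.0]
tcp_rot: [-3.141, 0.001, 2.844]
contact_force: [-0.0, 0.9, 0.4]
grip_width: 63.0
finger_force: 0.0
time: 1.83
tool_pos: [294.4, 276.8, 227.0]
tcp_rot: [3.141, 0.001, 2.844]
contact_force: [0.3, 0.8, -0.0]
grip_width: 29.6
finger_force: 0.0
time: 2.25
tool_pos: [365.1, 165.1, 226.8]
tcp_rot: [3.141, 0.001, 2.845]
contact_force: [-0.6, 0.8, 0.3]
grip_width: 0.5
finger_force: 0.0
time: 2.67
tool_pos: [435.7, 53.3, 226.5]
tcp_rot: [3.141, 0.0, 2.846]
contact_force: [0.0, 0.4, 0.3]
grip_width: 0.4
finger_force: 0.0
time: 3.08
tool_pos: [506.0, -58.6, 226.2]
tcp_rot: [3.141, -0.0, 2.846]
contact_force: [-0.4, -0.7, 0.4]
grip_width: 0.7
finger_force: 0.0
[505.95547675 -58.62486504 226.17011009] [ 3.14117705e+00 -1.91112339e-04  2.84644158e+00] [-1.07066458 -0.90706103  1.16111963]
green [(array([412., 177.]), 0.53, array([521.50052538,  27.53435531,  73.        ])), (array([383., 191.]), 0.43, array([526.63797043,  -2.95505307,  73.        ]))]
yellow []
red [(array([415., 178.]), 0.8, array([523.56303211,  29.99297048,  73.        ]))]
```

View pics/w1.png

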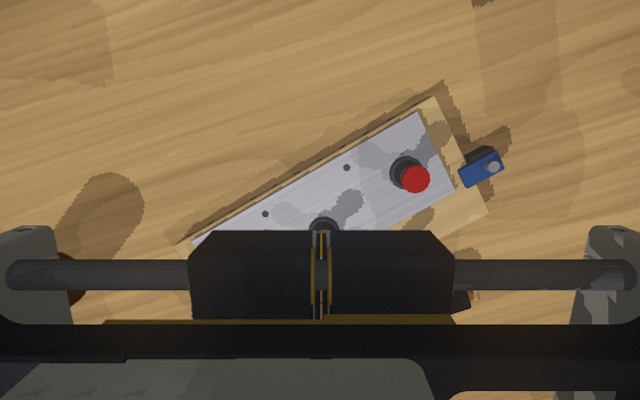

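The wrist view shows the red cap at (415,179), which agrees with the other views to about 2 mm. The green and yellow caps are hidden by the hand. Next I'll move over green.

```bash
python3 -m handwheel '-.3 -.26 0 0 0 0 -1; -.6 -.5 0 0 0 0 -1; -.9 -.76 .2 0 0 0 -1; -1 -.85 .5 0 0 0 -1; -1 -.85 .8 0 0 0 -1; -1 -.85 .8 0 0 0 -1'
python3 - <<'E'
from h import *
s,t=viewer.capture("scene"),viewer.capture("top")
i=s["frame"][140:320,180:440,::-1]; cv2.imwrite("pics/s2.png",cv2.resize(i,None,fx=3,fy=3))
print(bot.get_obs()["tool_pos"],shift([582,-176.5,80]))
E
```

```text
time: 3.78
tool_pos: [572.5, -166.6, 140.7]
tcp_rot: [3.14, -0.011, 2.848]
contact_force: [-1.1, 0.7, -0.9]
grip_width: 0.2
finger_force: 0.0
[ 575.19416731 -167.08001267  146.74788807] [-0.09385851 -0.07107663  0.66721234]
```

View pics/s2.png

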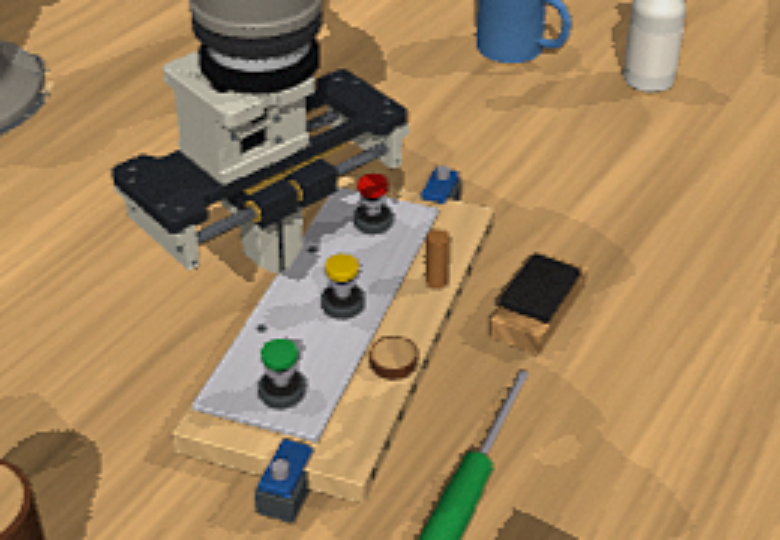

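The tip shows at crop (283,268), image (274,229). That fits a tip about 75 mm above the green cap at (273,258); I'll check it numerically as I descend.

```bash
python3 -m handwheel '-.09 -.07 0 0 0 0 -1; -.09 -.07 .15 0 0 0 -1; -.09 -.07 .3 0 0 0 -1; -.09 -.07 .45 0 0 0 -1; -.09 -.07 .53 0 0 0 -1; -.09 -.07 .56 0 0 0 -1; -.09 -.07 .56 0 0 0 -1;-.09 -.07 .56 0 0 0 -1'
python3 - <<'E'
from h import *
s,t=viewer.capture("scene"),viewer.capture("top")
i=s["frame"][190:290,220:340,::-1]; cv2.imwrite("pics/s3.png",cv2.resize(i,None,fx=5,fy=5))
o=bot.get_obs();print(o["tool_pos"],o["contact_force"],shift([582,-176.5,72]))
T=np.linalg.inv(s["T"]);f=200/np.tan(np.radians(s["fov_y"])/2)
p=(T@np.r_[o["tool_pos"],1])[:3];print("tip px crop",((f*p[0]/p[2]+s["cx"]-220)*5,(f*p[1]/p[2]+s["cy"]-190)*5))
E
```

```text
time: 4.55
tool_pos: [583.1, -178.1, 92.3]
tcp_rot: [-3.141, 0.002, 2.848]
contact_force: [-0.1, 1.1, -0.5]
grip_width: 0.7
finger_force: 0.0
[ 583.01762893 -178.32194168   92.10509719] [ 0.02985905 -0.4195042  -0.28803698] [0.01545939 0.01452804 0.20101478]
tip px crop (np.float64(260.49931999358535), np.float64(299.2702970120254))
```

View pics/s3.png

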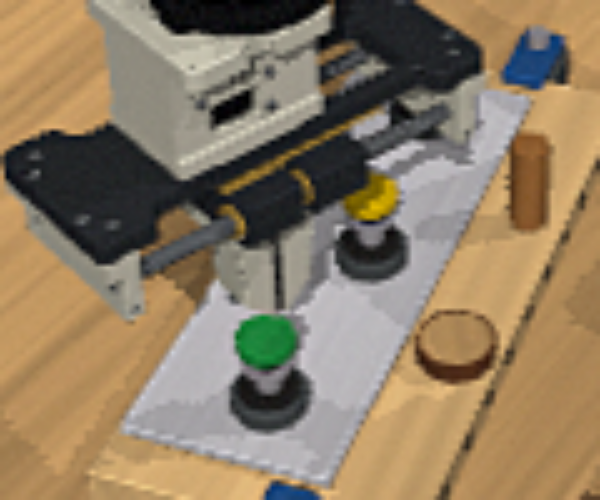

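The tip is centred above green at (268,342) in the crop. I'll press slowly.

```bash
python3 -m handwheel '0 0 .06 0 0 0 -1; 0 0 .12 0 0 0 -1; 0 0 .16 0 0 0 -1; 0 0 .18 0 0 0 -1; 0 0 .2 0 0 0 -1; 0 0 .22 0 0 0 -1; 0 0 .24 0 0 0 -1; 0 0 .26 0 0 0 -1'
python3 -m handwheel '0 0 .015 0 0 0 -1; 0 0 .03 0 0 0 -1; 0 0 .045 0 0 0 -1; 0 0 .06 0 0 0 -1; 0 0 .06 0 0 0 -1'
```

```text
time: 5.32
tool_pos: [582.2, -178.2, 64.7]
tcp_rot: [3.142, -0.0, 2.848]
contact_force: [-1.7, 0.7, 2.0]
grip_width: 0.1
finger_force: 1.4
time: 5.73
tool_pos: [582.3, -178.2, 58.6]
tcp_rot: [3.141, -0.0, 2.848]
contact_force: [-2.6, 0.7, 4.2]
grip_width: 0.7
finger_force: 2.1
```

```bash
python3 -m handwheel '0 0 .01 0 0 0 -1; 0 0 .02 0 0 0 -1; 0 0 .03 0 0 0 -1; 0 0 .03 0 0 0 -1'
```

```text
time: 6.07
tool_pos: [582.4, -178.3, 56.4]
tcp_rot: [-3.142, 0.0, 2.848]
contact_force: [-3.5, 2.4, 9.1]
grip_width: 0.5
finger_force: 4.7
```

9.1 N is 3.6 mm of cap sink, and 56.4 + 3.6 gives 60 mm, so green is home. I'll lift off and check.

```bash
python3 -m handwheel '0 0 -.03 0 0 0 -1; 0 0 -.08 0 0 0 -1; 0 0 -.2 0 0 0 -1; 0 0 -.4 0 0 0 -1; 0 0 -.5 0 0 0 -1; 0 0 -.5 0 0 0 -1'
python3 - <<'E'
from h import *
s=viewer.capture("scene")
i=s["frame"][190:290,220:340,::-1]; cv2.imwrite("pics/s4.png",cv2.resize(i,None,fx=5,fy=5))
print(bot.get_obs()["tool_pos"],shift([565,-72.5,92]))
E
```

```text
time: 6.57
tool_pos: [584.1, -179.0, 108.3]
tcp_rot: [-3.141, 0.006, 2.848]
contact_force: [-0.6, -0.6, 0.1]
grip_width: 0.6
finger_force: 0.0
[ 583.21720195 -178.6223608   106.72356192] [0.48216228 0.96303109 0.14543443]
```

View pics/s4.png

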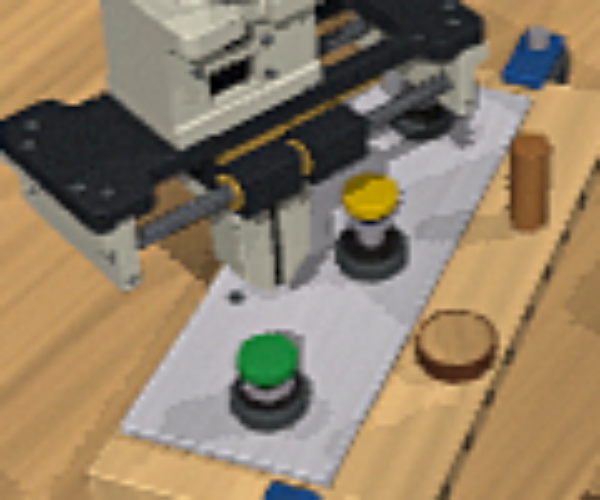

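The green cap has dropped from row 342 to 360 in the crop. I'll check that drop numerically against the calibration.

```bash
cat >> h.py <<'E'
def rowz(s,k,near,xy):
    b=blob(s,k,near,12); T=np.linalg.inv(s["T"]);f=200/np.tan(np.radians(s["fov_y"])/2)
    r=lambda z:(lambda p:f*p[1]/p[2]+s["cy"])((T@np.r_[xy,z,1])[:3])
    zs=np.linspace(40,90,501); return b,zs[np.argmin([abs(r(z)-b[1]) for z in zs])]
E
python3 - <<'E'
from h import *
s=viewer.capture("scene"); a=dict(s); a["frame"]=cv2.imread("pics/scene0.png")[:,:,::-1].copy()
for c in(a,s):
  for k,n,xy in(("green",(273,260),(582,-177)),("yellow",(294,229),(565,-72.5))): print(k,rowz(c,k,n,xy))
E
```

```text
green ((np.float64(272.56435643564356), np.float64(257.7227722772277), np.int64(101)), np.float64(67.1))
yellow ((np.float64(293.5375), np.float64(228.8625), np.int64(80)), np.float64(67.7))
green ((np.float64(272.9484536082474), np.float64(261.5360824742268), np.int64(97)), np.float64(55.5))
yellow ((np.float64(293.5375), np.float64(228.8625), np.int64(80)), np.float64(67.7))
```

Green dropped 11.6 mm from its start of 0–3 mm, and it stopped firmly at 9 N, so it is home. On to yellow.

```bash
python3 -m handwheel '.12 .24 0 0 0 0 -1; .24 .48 0 0 0 0 -1; .36 .72 0 0 0 0 -1; .44 .88 0 0 0 0 -1; .48 .96 .05 0 0 0 -1; .48 .96 .12 0 0 0 -1; .48 .96 .15 0 0 0 -1; .48 .96 .15 0 0 0 -1'
python3 - <<'E'
from h import *
s=viewer.capture("scene");cv2.imwrite("pics/s5.png",cv2.resize(s["frame"][170:270,240:360,::-1],None,fx=5,fy=5))
print(bot.get_obs()["tool_pos"],shift([565,-72.5,60]))
E
```

```text
time: 7.33
tool_pos: [563.6, -73.3, 89.0]
tcp_rot: [-3.141, -0.002, 2.847]
contact_force: [-0.2, 0.3, 0.2]
grip_width: 0.4
finger_force: 0.0
[563.93499765 -73.51316351  89.63780402] [-0.00768098  0.01286376  0.29636387]
```

View pics/s5.png

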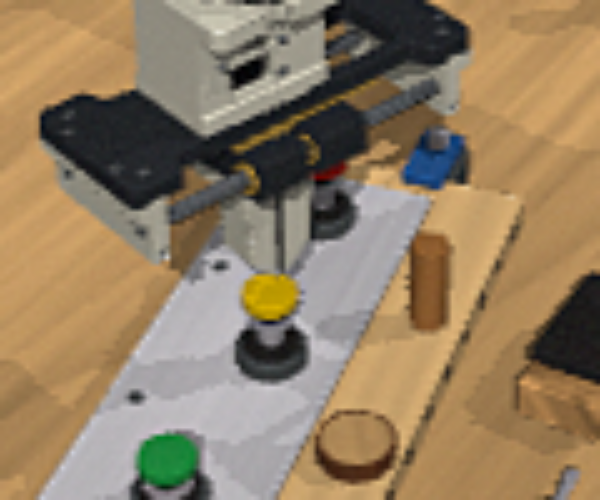

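The tip hangs just behind and above the yellow cap at (270,295) in the crop, as expected. I'll press the same way.

```bash
python3 -m handwheel '0 .01 .06 0 0 0 -1; 0 .01 .11 0 0 0 -1; 0 .01 .15 0 0 0 -1; 0 .01 .17 0 0 0 -1; 0 .01 .19 0 0 0 -1; 0 .01 .21 0 0 0 -1; 0 .01 .23 0 0 0 -1; 0 .01 .25 0 0 0 -1'
python3 -m handwheel '0 0 .015 0 0 0 -1; 0 0 .03 0 0 0 -1; 0 0 .045 0 0 0 -1; 0 0 .06 0 0 0 -1; 0 0 .06 0 0 0 -1'
python3 -m handwheel '0 0 .01 0 0 0 -1; 0 0 .02 0 0 0 -1; 0 0 .02 0 0 0 -1'
```

```text
time: 8.05
tool_pos: [564.4, -71.6, 65.8]
tcp_rot: [-3.141, 0.0, 2.848]
contact_force: [-1.9, -1.3, 2.1]
grip_width: -0.1
finger_force: 1.4
time: 8.47
tool_pos: [564.5, -71.5, 59.5]
tcp_rot: [3.142, 0.0, 2.848]
contact_force: [-1.2, -0.3, 1.8]
grip_width: 0.5
finger_force: 1.1
time: 8.72
tool_pos: [564.6, -71.5, 57.9]
tcp_rot: [3.141, 0.0, 2.848]
contact_force: [-2.0, 0.1, 5.8]
grip_width: 0.3
finger_force: 2.9
```

```bash
python3 -m handwheel '0 0 .01 0 0 0 -1; 0 0 .015 0 0 0 -1; 0 0 .015 0 0 0 -1; 0 0 .015 0 0 0 -1'
python3 -m handwheel '0 0 -.03 0 0 0 -1; 0 0 -.08 0 0 0 -1; 0 0 -.2 0 0 0 -1; 0 0 -.4 0 0 0 -1; 0 0 -.5 0 0 0 -1; 0 0 -.5 0 0 0 -1'
python3 - <<'E'
from h import *
s=viewer.capture("scene")
for k,n,xy in(("green",(273,260),(582,-177)),("yellow",(294,231),(565,-72.5))): print(k,rowz(s,k,n,xy))
print(bot.get_obs()["tool_pos"],shift([525.5,31.5,90]))
E
```

```text
time: 9.05
tool_pos: [564.7, -71.5, 56.9]
tcp_rot: [3.141, 0.001, 2.848]
contact_force: [-2.7, -1.2, 8.0]
grip_width: 0.5
finger_force: 4.1
time: 9.55
tool_pos: [566.1, -71.7, 108.5]
tcp_rot: [3.141, 0.005, 2.848]
contact_force: [0.0, -0.3, 0.6]
grip_width: 0.7
finger_force: 0.0
green ((np.float64(272.9484536082474), np.float64(261.5360824742268), np.int64(97)), np.float64(55.5))
yellow ((np.float64(293.67088607594934), np.float64(232.79746835443038), np.int64(79)), np.float64(55.4))
[565.2586534  -71.53954857 107.09983603] [0.67931513 0.87111493 0.16947001]
```

Yellow is home: 8 N at 56.9 mm, with the cap 12.3 mm lower. Red is next.

```bash
python3 -m handwheel '.17 .22 0 0 0 0 -1; .34 .44 0 0 0 0 -1; .51 .65 0 0 0 0 -1; .62 .8 0 0 0 0 -1; .68 .87 .05 0 0 0 -1; .68 .87 .12 0 0 0 -1; .68 .87 .15 0 0 0 -1; .68 .87 .15 0 0 0 -1'
python3 - <<'E'
from h import *
s=viewer.capture("scene");cv2.imwrite("pics/s6.png",cv2.resize(s["frame"][150:250,240:360,::-1],None,fx=5,fy=5))
print(bot.get_obs()["tool_pos"],shift([525.5,31.5,60]))
E
```

```text
time: 10.27
tool_pos: [524.2, 30.6, 89.7]
tcp_rot: [-3.141, -0.002, 2.847]
contact_force: [0.6, -1.2, 0.4]
grip_width: 0.8
finger_force: 0.0
[524.59885866  30.45305943  90.2423391 ] [-0.00595928  0.0127649   0.30241076]
```

View pics/s6.png

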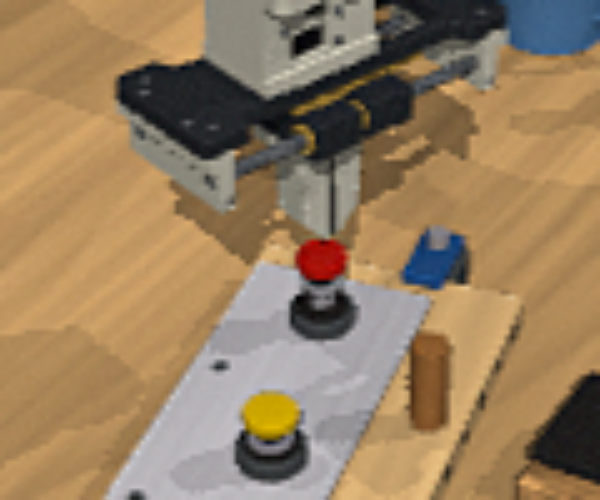

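The tip sits just over the red cap at (322,260) in the crop, and the yellow cap at (271,415) is visibly down. I'll press red.

```bash
python3 -m handwheel '0 .01 .06 0 0 0 -1; 0 .01 .11 0 0 0 -1; 0 .01 .15 0 0 0 -1; 0 .01 .17 0 0 0 -1; 0 .01 .19 0 0 0 -1; 0 .01 .21 0 0 0 -1; 0 .01 .23 0 0 0 -1; 0 .01 .25 0 0 0 -1'
python3 -m handwheel '0 0 .015 0 0 0 -1; 0 0 .03 0 0 0 -1; 0 0 .045 0 0 0 -1; 0 0 .06 0 0 0 -1; 0 0 .06 0 0 0 -1'
python3 -m handwheel '0 0 .01 0 0 0 -1; 0 0 .02 0 0 0 -1; 0 0 .03 0 0 0 -1; 0 0 .03 0 0 0 -1'
```

```text
time: 10.98
tool_pos: [524.8, 32.3, 66.3]
tcp_rot: [-3.142, 0.0, 2.848]
contact_force: [-0.9, -2.0, 3.0]
grip_width: 0.5
finger_force: 1.4
time: 11.4
tool_pos: [524.9, 32.4, 60.0]
tcp_rot: [3.142, 0.0, 2.848]
contact_force: [-1.6, -1.2, 3.3]
grip_width: 0.4
finger_force: 1.1
time: 11.73
tool_pos: [525.0, 32.4, 57.5]
tcp_rot: [3.141, 0.0, 2.848]
contact_force: [-2.6, -1.6, 7.6]
grip_width: 0.4
finger_force: 3.4
```

```bash
python3 -m handwheel '0 0 .005 0 0 0 -1; 0 0 .01 0 0 0 -1; 0 0 .01 0 0 0 -1'
python3 -m handwheel '0 0 -.03 0 0 0 -1; 0 0 -.08 0 0 0 -1; 0 0 -.2 0 0 0 -1; 0 0 -.4 0 0 0 -1; 0 0 -.7 0 0 0 -1; 0 0 -.9 0 0 0 -1; 0 0 -.9 0 0 0 -1; 0 0 -.9 0 0 0 -1'
python3 - <<'E'
from h import *
s=viewer.capture("scene"); a=dict(s); a["frame"]=cv2.imread("pics/scene0.png")[:,:,::-1].copy()
for c in(a,s):
  for k,n,xy in(("green",(273,260),(582,-177)),("yellow",(294,231),(565,-72.5)),("red",(304,203),(525.5,31.5))): print(k,rowz(c,k,n,xy))
cv2.imwrite("pics/s7.png",s["frame"][:,:,::-1])
E
```

```text
time: 11.98
tool_pos: [525.0, 32.4, 56.8]
tcp_rot: [3.141, 0.001, 2.848]
contact_force: [-3.3, -1.3, 9.2]
grip_width: 0.4
finger_force: 4.2
time: 12.65
tool_pos: [525.6, 32.6, 147.2]
tcp_rot: [3.141, 0.003, 2.848]
contact_force: [-0.9, -0.2, 0.2]
grip_width: 0.8
finger_force: 0.0
green ((np.float64(272.56435643564356), np.float64(257.7227722772277), np.int64(101)), np.float64(67.1))
yellow ((np.float64(293.5375), np.float64(228.8625), np.int64(80)), np.float64(67.7))
red ((np.float64(303.7647058823529), np.float64(201.5), np.int64(68)), np.float64(68.4))
green ((np.float64(272.9484536082474), np.float64(261.5360824742268), np.int64(97)), np.float64(55.5))
yellow ((np.float64(293.67088607594934), np.float64(232.79746835443038), np.int64(79)), np.float64(55.4))
red ((np.float64(303.859375), np.float64(205.453125), np.int64(64)), np.float64(55.6))
```

View pics/s7.png

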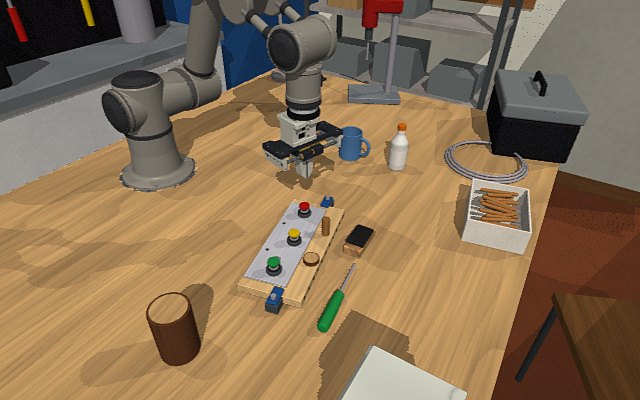

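All three caps are down at the same height: red (304,205), yellow (294,233) and green (273,262). The loose things look unmoved and the arm is clear, so I'm handing in.

```bash
python3 -c "
from plant import bot; print(bot.close_job())"
```

```text
the job is handed in; nothing more can be done
None
```

I pressed the green, yellow and red pins home in that order, gently (8–9 N each), left the loose things alone, and handed the job in with the arm clear at about 13 s; the hand-in returned no verdict.

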